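# Take the sample carousel back one vial

## Robot

A 6-joint arm with a two-finger parallel gripper is mounted at the origin on the work surface. World frame = base frame: x ahead of the robot, y to its left, z up, the work surface at z = 0. Lengths are in m, angles in rad, forces in N, time in s.
With the tool pointing down it reaches from about 0.35 to 0.975 m from the base axis. Payload 7.1 kg.
Tool frame: the origin (TCP) lies midway between the tips of the shut fingers; the grasp point (between the pads) lies 19 mm behind it; z points along the fingers, x is the direction in which the jaws open and shut, and the axes are right-handed (so a half turn about z gives the same grasp; the last joint's range is limited). The gripper opens to 88 mm and grips with 3 to 60 N. Pads are 20 mm wide; open, the fingers measure 115 mm over their backs; the gripper's body (75 mm by 178 mm) begins 61 mm behind the grasp point.
Start: joints at [1.28, 0.423, 1.63, -0, 1.089, -0.019], TCP at [0.168, 0.602, 0.223] pointing down, gripper open.
Joint ranges: [-3, 3], [-0.9, 2.11], [0.09, 2.58], [-1.31, 4.45], [0.11, 2.69], [-2.54, 2.54]. Speed limits (rad/s): [2.39, 2.39, 3.01, 3.14, 3.14, 3.14].

## Interface

Orientations are given as a unit quaternion [w, x, y, z].
In Python, from station import move_pose, movel, movej, command_gripper, wait, inverse_kinematics, read_camera, camera_info, MotionError, job_done, get_time, get_joint_pos, get_qvel, get_effort, get_tcp_pos, get_ee_rot, get_ft_force, get_ft_torque, get_grip_width gives the robot as it stands. Calls block until the motion is done:
- move_pose(position, orientation): joint-space move of the TCP to a pose.
- movel(position, frame=None, v=0.15, until_force=None): straight line of the TCP; frame=None keeps the orientation; v is the mean speed in m/s. With until_force (N) it stops when the force on the tool has changed by that much, and returns True; else False.
- movej(angles): joint-space move.
- command_gripper(opening): opening from 0.0 (shut) to 1.0 (fully open); the grip force is fixed at half the most; returns when the fingers have stopped.
- wait(seconds).
- inverse_kinematics(position, orientation): joint angles nearest the present ones, or None.
- read_camera(name): name is "scene" or "side" or "wrist"; returns the picture (480x640x3 uint8, red, green, blue); there is no depth.
- camera_info(name): a dict with "intrinsics" (3x3 intrinsics, pixels), "T" (4x4, takes a point from camera to world coordinates); the wrist camera has in their place "tool_from_camera" (4x4, takes a point from camera to tool coordinates, whose origin is the TCP and whose axes are the tool frame's). Camera axes: x right, y up, looking along -z (the intrinsics and any distortion apply to the point x, -y, -z); pixel columns grow to the right and rows downward; lengths in m; the calibration is good to about 2 mm. A picture is of the moment at which its call begins: read the wrist's pose just before it. camera_info takes no time and is no camera call.
A pose or a line that the arm cannot do raises MotionError and nothing moves.
- job_done(): hands the job in, once; it reports no verdict.
Readings, each from a call of its own:
- get_time(): time.
- get_joint_pos(): joint angles.
- get_qvel(): joint speeds.
- get_effort(): joint torques, N m.
- get_tcp_pos(): TCP position.
- get_ee_rot(): TCP orientation.
- get_ft_force(): force on the tool from outside, world axes, zero at the start.
- get_ft_torque(): the same for the moment, N m.
- get_grip_width(): opening from 0.0 (shut) to 1.0 (fully open).
Only numpy, scipy, OpenCV 4.12 (cv2) and the standard library are available. Lean on these libraries where they do the work, as an engineer would, in place of code of your own. Each camera call takes 0.05 s, during which the arm holds its last target.

## Task

The hand-turned sample carousel has been clicked round one vial too far. With a fingertip push the ball of the ratchet pawl over so that the pawl lifts out of the teeth and stays thrown back, push the carousel back by exactly one notch (clockwise seen from above) at its handle blade, then tip the pawl forward again so that its nose drops fully home between two teeth. Only push with the outside of the fingers: grip nothing, use no great force, keep off the vials, and leave the jar, wash bottle and vial rack where they stand.

Things in the scene. Friction and masses are not known exactly. Their poses are not given: they have to be found in the camera images.
- changer: The sample changer's fixed white stand, a base plate 300 (x) by 360 (y) mm, top 21 mm above the bench, carrying the level, round carousel. Origin on the bench, straight under the carousel's axis. Its z is up; the pawl is on its -y side, the reading head on its +y side. It is yawed up to 0.35 rad either way.
- carousel (a joint): Angle of the carousel about its upright axis, counter-clockwise from above positive, about 0 at the start. One notch (one vial) is 18 degrees = 0.314 rad, so one notch back is -0.314. It stays where it is left (drag about 0.13 N m, 3 N at the blade's end). The carousel is an aluminium disc 276 mm across, its top face at z = 62 mm.
- tooth_ring (a point): Fixed point at tooth-top height (z = 70 mm) on the ring of 20 saw teeth round the disc's rim (radius 119 to 137 mm), where the pawl acts. Each tooth: steep 8 mm face looking clockwise, land, ramp down counter-clockwise, 12 mm flat gap. The disc turns freely counter-clockwise under the pawl; clockwise a steep face stops on the nose (play about 0.02 rad each way).
- handle: The carousel's black handle: one upright blade across its centre, 120 mm long (own x), 12 mm thick (y), from the disc (z = 62 mm) up to z = 108 mm, with a round 48 mm boss 18 mm high at its foot. Origin on the carousel's axis at the blade's foot; turns with the carousel; own x is the stand's x when the carousel reads 0. Nothing else within 80 mm of the axis is higher than 80 mm.
- handle_near (a point): Point on the top edge of the blade (z = 108 mm), on its centre plane, 50 mm from the axis, at the end nearer the robot.
- vials: The 20 small amber vials with white caps, fixed in the carousel at radius 95 mm, 12 mm thick, tops at z = 80 mm. Origin on the carousel's axis, z = 50 mm. Not to be touched.
- pawl (a joint): Angle of the steel pawl, a bell crank on a level pin at x = -60, y = -128, z = 80 mm of the stand, turning in the stand's x-z plane. 0 = engaged, nose down between two teeth; grows as the nose rises (clear of the teeth above 0.2) to a stop at 1.05. Gravity only: let go below about 0.65 it falls back in; above about 0.85 it falls to the stop and stays. About 1 N at the ball moves it.
- ball: The pawl's black ball, 26 mm in diameter, on its upright arm 50 mm from the pivot; origin at its centre, z = 123 mm. Engaged it leans 25 mm to the stand's +x side of the pivot; thrown back it leans 25 mm to the stand's -x side, z = 123 mm again. Pushed towards the stand's -x it lifts the pawl, towards +x it lets it in again.
- pawl_nose (a point): Middle of the lower end of the pawl's nose, 60 mm to the stand's +x of the pivot, 6 mm along the rim by 12 mm; about 1.5 mm above the disc when fully home.
- post_top (a point): Top of the aluminium post beside the carousel that carries the pawl's pin: 40 (x) by 16 (y) mm, z = 92 mm, 32 mm to the stand's -y of the pawl's plane.
- head_arm (a point): Inner end of the top of the white reading head's arm (44 mm wide, z = 147 mm), which reaches from a column outside the carousel (stand's y = 175 mm) in to y = 77 mm, with a barrel over one vial. Fixed.
- jar: Bystander: amber jar, 60 mm across, 85 mm tall; origin at its foot. Beside the stand, on its +y side, nearer the robot than the wash bottle.
- wash_bottle: Bystander: white wash bottle with a bent spout, 62 mm across, 175 mm tall; origin at its foot. Beside the stand, on its +y side.
- vial_rack: Bystander: grey block 100 by 60 by 28 mm with five vials standing in it, 46 mm tall in all; origin under its middle. Beside the stand, on its -y side (the pawl's side).

How it is judged:
By the outcome, as a careful person would: the job done as asked, in the order asked, and still so for the second after the job is handed in, with the robot touching nothing.
It also fails if it takes over 56 s, if anything falls off the work surface, if the arm or the gripper's body presses on something with over 40 N, if the wrist force passes 120 N, or if a joint passes its speed limit or range.

## Working session

There is one attempt and no reset: what is moved stays moved. The work goes in short steps, each a Python script; the robot and the scene stay as the last script left them, time stands still between calls to the robot, and variables do not carry over. Pictures are saved under pics/ and viewed, and the job is handed in when it is done.

```bash
mkdir -p pics; ls; python3 - <<'E'
from station import *
import cv2, numpy as np
np.set_printoptions(precision=4,suppress=True)
for n in ("scene","side"):
    im=read_camera(n); cv2.imwrite(f"pics/{n}0.png",im[:,:,::-1])
    i=camera_info(n); print(n,i)
print(camera_info("wrist"))
print(get_time(),get_tcp_pos(),get_ee_rot(),get_grip_width())
E
```

```text
pics
scene {'intrinsics': array([[480.7992,   0.    , 315.7438],
       [  0.    , 480.7992, 227.7437],
       [  0.    ,   0.    ,   1.    ]]), 'T': array([[ 0.4497, -0.7308,  0.5135,  1.0702],
       [ 0.8931,  0.3765, -0.2464, -0.2179],
       [-0.0133,  0.5694,  0.8219,  0.9923],
       [ 0.    ,  0.    ,  0.    ,  1.    ]])}
side {'intrinsics': array([[490.7884,   0.    , 319.7945],
       [  0.    , 490.7884, 229.7716],
       [  0.    ,   0.    ,   1.    ]]), 'T': array([[ 0.8587,  0.393 , -0.3289,  0.1694],
       [-0.5125,  0.6569, -0.5531, -0.5576],
       [-0.0013,  0.6435,  0.7654,  0.9443],
       [ 0.    ,  0.    ,  0.    ,  1.    ]])}
{'intrinsics': array([[386.8486,   0.    , 310.5784],
       [  0.    , 386.8486, 240.1802],
       [  0.    ,   0.    ,   1.    ]]), 'tool_from_camera': array([[ 1.    ,  0.0017, -0.0003, -0.0008],
       [ 0.0016, -0.9569, -0.2904, -0.0798],
       [-0.0008,  0.2904, -0.9569, -0.1622],
       [ 0.    ,  0.    ,  0.    ,  1.    ]])}
0.1 [0.1676 0.6016 0.222 ] [ 0.0004  0.7964  0.6048 -0.0005] 1.0002335981326764
```

View pics/scene0.png

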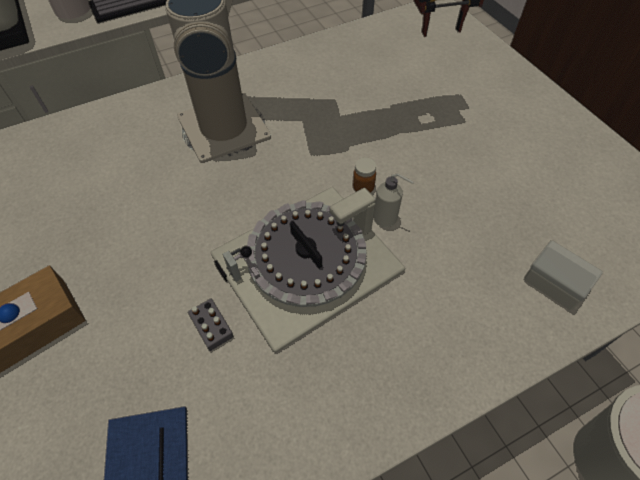

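View pics/side0.png

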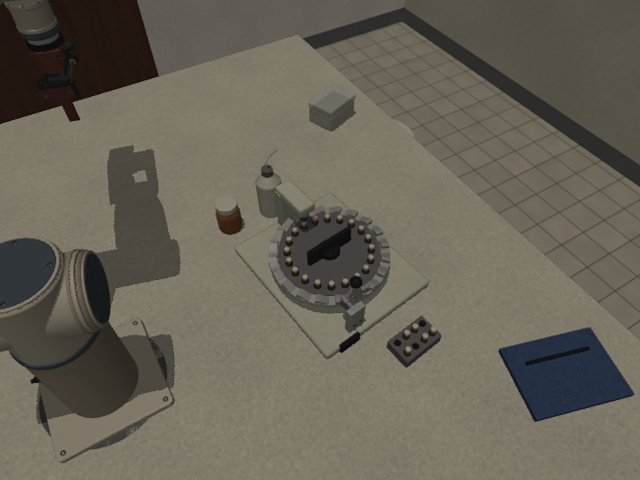

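The changer is in both views: carousel centre near (307,250) in scene and (330,253) in side, with the ball near (246,251) and (356,282). Next I'll do a coarse localisation and then take wrist views.

```bash
cat > h.py <<'E'
from station import *
import cv2, numpy as np
from scipy.spatial.transform import Rotation as R
np.set_printoptions(precision=4,suppress=True)
def wristT():
    p=get_tcp_pos(); q=get_ee_rot(); T=np.eye(4); T[:3,:3]=R.from_quat([q[1],q[2],q[3],q[0]]).as_matrix(); T[:3,3]=p
    return T@camera_info("wrist")["tool_from_camera"]
def ray(K,T,u,v):
    d=np.array([(u-K[0,2])/K[0,0],-(v-K[1,2])/K[1,1],-1.]); return T[:3,3],T[:3,:3]@d
def onplane(K,T,u,v,z):
    o,d=ray(K,T,u,v); return o+d*(z-o[2])/d[2]
def tri(rs):
    A=np.zeros((3,3));b=np.zeros(3)
    for o,d in rs:
        d=d/np.linalg.norm(d);P=np.eye(3)-np.outer(d,d);A+=P;b+=P@o
    x=np.linalg.solve(A,b)
    return x,[np.linalg.norm(np.cross(x-o,d/np.linalg.norm(d))) for o,d in rs]
def proj(K,T,p):
    c=T[:3,:3].T@(np.asarray(p)-T[:3,3]); return np.array([K[0,2]+K[0,0]*c[0]/-c[2],K[1,2]-K[1,1]*c[1]/-c[2]])
def cam(n):
    i=camera_info(n); return i["intrinsics"],i["T"]
def qdown(yaw): # tool z down, tool x at heading yaw
    x=np.array([np.cos(yaw),np.sin(yaw),0]);z=np.array([0,0,-1.]);y=np.cross(z,x)
    q=R.from_matrix(np.c_[x,y,z]).as_quat(); return [q[3],q[0],q[1],q[2]]
E
python3 - <<'E'
from h import *
S=cam("scene");D=cam("side")
print("ball",tri([ray(*S,246,251),ray(*D,356,282)]))
for c,l in ((S,[(213,258),(278,347),(403,268)]),(D,[(237,252),(331,350),(427,282)])):
    print([onplane(*c,u,v,0.021)[:2] for u,v in l])
for n,box in (("scene",(170,150,260,215)),("side",(200,140,260,230))):
    im=cv2.imread(f"pics/{n}0.png");x,y,w,h=box
    cv2.imwrite(f"pics/{n}0c.png",cv2.resize(im[y:y+h,x:x+w],None,fx=2.6,fy=2.6,interpolation=cv2.INTER_CUBIC))
E
```

```text
ball (array([ 0.514 , -0.118 ,  0.1236]), [np.float64(0.0012533487170940335), np.float64(0.0012533487170940584)])
[array([ 0.4298, -0.1817]), array([ 0.6991, -0.1342]), array([0.6573, 0.2019])]
[array([0.3626, 0.1512]), array([ 0.4217, -0.177 ]), array([ 0.6948, -0.1467])]
```

```bash
python3 - <<'E'
from h import *
c=np.array([.532,.013]);a=.13
for yaw in (a+np.pi/2,a-np.pi/2): print(inverse_kinematics([c[0],c[1],.33],qdown(yaw)))
print(inverse_kinematics([.43,-.13,.119],qdown(a+np.pi/2)))
command_gripper(0.0)
move_pose([c[0]+.01,c[1]-.04,.33],qdown(a+np.pi/2))
T=wristT();im=read_camera("wrist");np.save("T1.npy",T);cv2.imwrite("pics/w1.png",im[:,:,::-1])
print(get_time(),get_tcp_pos(),get_ft_force(),get_grip_width())
E
```

```text
[ 0.0021  0.1728  1.7211 -0.      1.2477 -1.6987]
[ 0.0021  0.1728  1.7211 -0.      1.2477  1.4429]
[-0.3201  0.3378  2.0814 -0.      0.7224 -2.0209]
4.1083 [ 0.542  -0.0264  0.3299] [-0.8947  0.4306 -0.2866] 0.00412861123768747
```

View pics/w1.png

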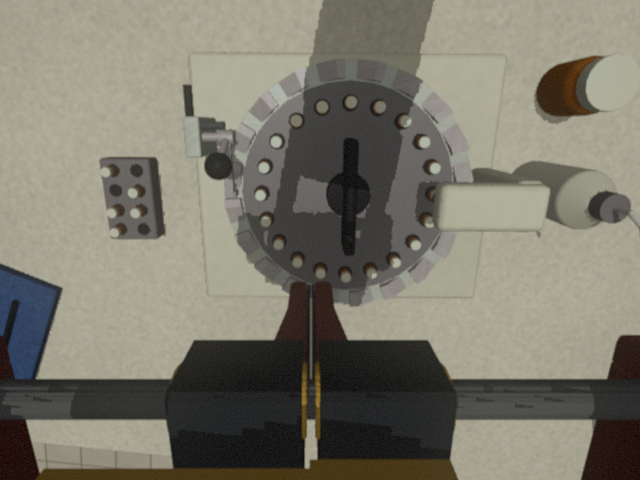

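View pics/scene0c.png

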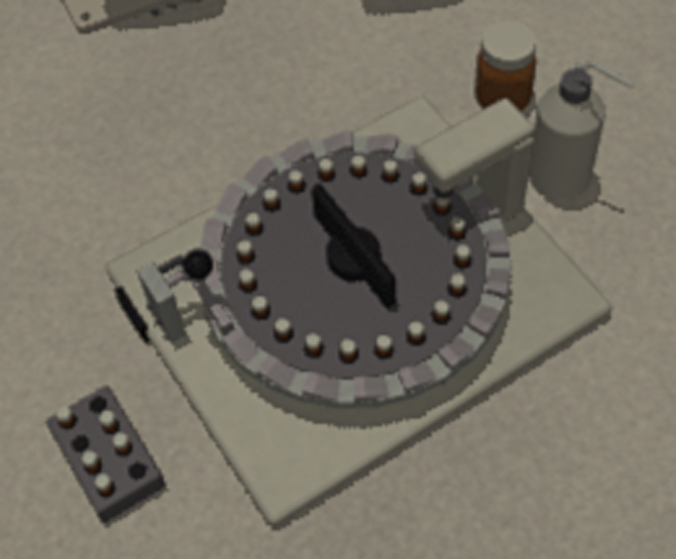

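The wrist picture shows the plate corners at about (190,54), (506,56), (472,297) and (209,297). The ball is at (218,165), the blade at columns 345–357 and rows 138–255, and the white caps form a ring. Next I'll measure these properly.

```bash
python3 - <<'E'
from h import *
from scipy.optimize import least_squares
K=camera_info("wrist")["intrinsics"];T=np.load("T1.npy")
im=cv2.imread("pics/w1.png");g=cv2.cvtColor(im,cv2.COLOR_BGR2GRAY);hsv=cv2.cvtColor(im,cv2.COLOR_BGR2HSV)
# plate edges by subpixel gradient along scan lines
def edge(p0,p1,n,half=6):
    p0=np.array(p0,float);p1=np.array(p1,float);d=(p1-p0);nn=np.array([-d[1],d[0]])/np.linalg.norm(d);pts=[]
    gb=cv2.GaussianBlur(g,(3,3),0).astype(np.float32)
    for t in np.linspace(.06,.94,n):
        c=p0+t*d;s=np.arange(-half,half+.01,.5)
        P=(c+s[:,None]*nn).astype(np.float32)
        v=cv2.remap(gb,P[:,0].reshape(-1,1),P[:,1].reshape(-1,1),cv2.INTER_LINEAR).ravel()
        gr=np.abs(np.gradient(v));k=gr.argmax()
        if gr[k]>3: pts.append(c+s[k]*nn)
    return np.array(pts)
C=[(190,54),(506,56),(472,297),(209,297)]
lines=[]
for i in range(4):
    p=edge(C[i],C[(i+1)%4],60)
    w=np.array([onplane(K,T,u,v,.021)[:2] for u,v in p])
    l=cv2.fitLine(w.astype(np.float32),cv2.DIST_HUBER,0,.0005,.0001).ravel();h=np.arctan2(l[1],l[0])
    lines.append(l);print(i,len(w),"heading",h, (h-np.pi/2 if i%2==0 else h))
def X(a,b):
    t=np.linalg.solve(np.c_[a[:2],-b[:2]],b[2:]-a[2:]);return a[2:]+t[0]*a[:2]
Q=[X(lines[i-1],lines[i]) for i in range(4)];print("corners",np.array(Q),"mean",np.mean(Q,0),[np.linalg.norm(Q[i]-Q[i-1]) for i in range(4)])
# caps
m=((g>140)&(hsv[:,:,1]<60)).astype(np.uint8);m[:, :240]=0;m[:,436:]=0;m[:90]=0;m[282:]=0
n,lab,st,ce=cv2.connectedComponentsWithStats(m)
cp=[ce[i] for i in range(1,n) if 20<st[i,4]<200 and 60<np.hypot(ce[i][0]-348,ce[i][1]-188)<100]
w=np.array([onplane(K,T,u,v,.08)[:2] for u,v in cp]);
f=least_squares(lambda x:np.hypot(*(w-x[:2]).T)-x[2],[.53,.01,.095],loss="soft_l1",f_scale=.001)
print("caps",len(w),f.x,"ang",np.sort(np.degrees(np.arctan2(*(w-f.x[:2]).T[::-1]))))
# dark blade
b=(g<38).astype(np.uint8);cv2.imwrite("pics/m1.png",cv2.resize(np.hstack([b*255,m*255])[50:310,180:1110],None,fx=.85,fy=.85))
r=[]
for v in range(138,258,4):
    xs=np.where(b[v,325:375])[0]+325
    if len(xs): r.append((v,xs.min(),xs.max()))
print(r)
bb=b.copy();bb[:,:195]=0;bb[:,240:]=0;bb[:145]=0;bb[185:]=0
n,lab,st,ce=cv2.connectedComponentsWithStats(bb);print("ball",st[1:],ce[1:])
cv2.imwrite("pics/w1z.png",cv2.resize(im[70:270,170:370],None,fx=3,fy=3,interpolation=cv2.INTER_CUBIC))
E
```

```text
0 31 heading -1.4485517 -3.0193481
1 10 heading 0.13627957 0.13627957
2 27 heading -1.4485723 -3.0193686
3 56 heading 0.11354253 0.11354253
corners [[ 0.4069 -0.1793]
 [ 0.3642  0.1688]
 [ 0.6573  0.209 ]
 [ 0.7009 -0.1457]] mean [0.5323 0.0132] [np.float32(0.2958461), np.float32(0.35067707), np.float32(0.2958714), np.float32(0.35740393)]
caps 10 [0.5321 0.0125 0.0953] ang [-119.091  -101.2123  -83.1514   26.5296   43.8813   61.612    77.6485
  115.9165  133.4902  149.5449]
[(138, np.int64(346), np.int64(351)), (142, np.int64(344), np.int64(358)), (146, np.int64(343), np.int64(358)), (150, np.int64(344), np.int64(358)), (154, np.int64(343), np.int64(357)), (158, np.int64(343), np.int64(357)), (162, np.int64(343), np.int64(357)), (166, np.int64(343), np.int64(357)), (170, np.int64(343), np.int64(357)), (174, np.int64(338), np.int64(357)), (178, np.int64(332), np.int64(361)), (182, np.int64(330), np.int64(366)), (186, np.int64(328), np.int64(368)), (190, np.int64(327), np.int64(368)), (194, np.int64(327), np.int64(369)), (198, np.int64(328), np.int64(369)), (202, np.int64(330), np.int64(366)), (206, np.int64(331), np.int64(364)), (210, np.int64(334), np.int64(361)), (214, np.int64(341), np.int64(355)), (218, np.int64(342), np.int64(355)), (222, np.int64(342), np.int64(355)), (226, np.int64(342), np.int64(355)), (230, np.int64(342), np.int64(354)), (234, np.int64(341), np.int64(354)), (238, np.int64(341), np.int64(354)), (242, np.int64(341), np.int64(354)), (246, np.int64(342), np.int64(354)), (250, np.int64(343), np.int64(354)), (254, np.int64(345), np.int64(353))]
ball [[226 160   1   1   1]
 [229 162   1   1   1]
 [231 167   1   1   1]
 [211 172   1   1   1]
 [229 172   1   1   1]] [[226. 160.]
 [229. 162.]
 [231. 167.]
 [211. 172.]
 [229. 172.]]
```

View pics/w1z.png

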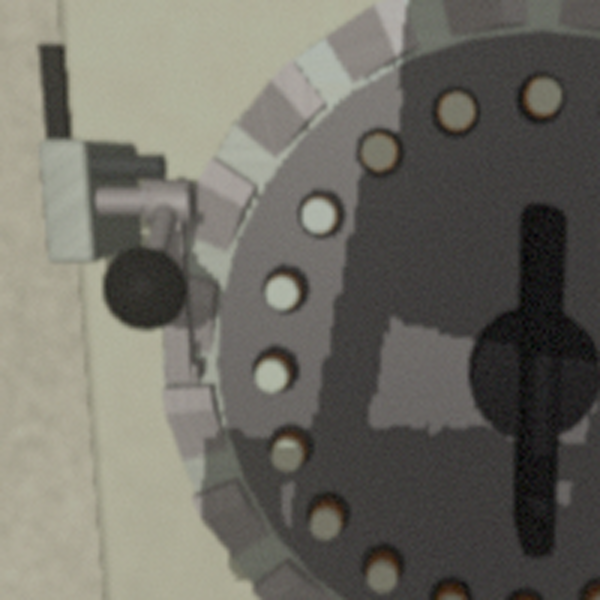

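```bash
cat >> h.py <<'E'
C0=np.array([.5322,.0128]);A0=.1222
def st(x,y):
    c,s=np.cos(A0),np.sin(A0);return C0+np.array([c*x-s*y,s*x+c*y])
def tost(p):
    c,s=np.cos(A0),np.sin(A0);d=np.asarray(p)[:2]-C0;return np.array([c*d[0]+s*d[1],-s*d[0]+c*d[1]])
def bladeang(im,T,K,sh=False):
    """fits the +y-side (image right) edge of the dark blade at z=.108 ; image RGB"""
    pass
E
python3 - <<'E'
from h import *
K=camera_info("wrist")["intrinsics"];T=np.load("T1.npy")
x,e=tri([ray(*cam("scene"),246,251),ray(*cam("side"),356,282),ray(K,T,218.3,166)])
print("ball",x,e,"stand",tost(x),"model",st(-35,-128),"wrist z123",tost(onplane(K,T,218.3,166,.123)))
rows=[(142,358),(150,358),(158,357),(166,357),(214,355),(222,355),(230,354),(238,354),(246,354)]
w=np.array([tost(onplane(K,T,u+.8,v,.108)) for v,u in rows]);print(w)
print("ang",np.polyfit(w[:,0],w[:,1],1))
for p in ((350,138),(349,256.5)): print(tost(onplane(K,T,*p,.108)))
print("post",tost(onplane(K,T,170+64/3,70+200/3,.092)))
E
```

```text
ball [ 0.5134 -0.1182  0.1235] [np.float64(0.001324119603939778), np.float64(0.0013935384905600088), np.float64(0.0009221244657544439)] stand [-0.0346 -0.1277] model [ -18.6041 -131.2991] wrist z123 [-0.0355 -0.128 ]
[[-0.0577  0.0053]
 [-0.0501  0.0056]
 [-0.0425  0.0049]
 [-0.0348  0.0053]
 [ 0.0134  0.0053]
 [ 0.0217  0.0056]
 [ 0.0302  0.0049]
 [ 0.0388  0.0053]
 [ 0.0475  0.0056]]
ang [0.0012 0.0053]
[-0.0613 -0.0034]
[0.0591 0.    ]
post [-0.0609 -0.1604]
```

```bash
python3 - <<'E'
from h import *
q=qdown(A0+np.pi/2)
P=lambda x,y,z:[*st(x,y),z]
print(movel(P(.007,-.128,.20),q,v=.25))
print(movel(P(.007,-.128,.119),v=.12,until_force=5), get_tcp_pos()[2])
f0=get_ft_force()
for x in (-.012,-.025,-.040,-.050):
    s=movel(P(x,-.128,.119),v=.05,until_force=8); print(x,s,tost(get_tcp_pos())[0],get_ft_force()-f0)
    if s: break
im=read_camera("side");cv2.imwrite("pics/s2.png",cv2.resize(im[180:360,250:450,::-1],None,fx=3,fy=3))
im=read_camera("wrist");cv2.imwrite("pics/w2.png",im[:,:,::-1])
print(get_time())
E
```

```text
False
False 0.11974103947836347
-0.012 False -0.012153949414099658 [ 0.9954  0.2285 -0.0444]
-0.025 False -0.02565470158562006 [0.4463 0.2642 0.5339]
-0.04 False -0.04035153514626008 [0.5867 0.688  0.2392]
-0.05 False -0.050383241258216124 [0.3629 0.3758 0.5498]
7.55
```

View pics/s2.png

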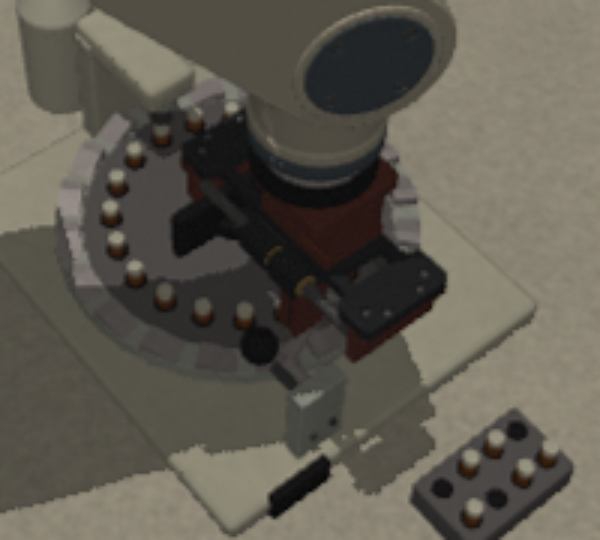

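View pics/w2.png

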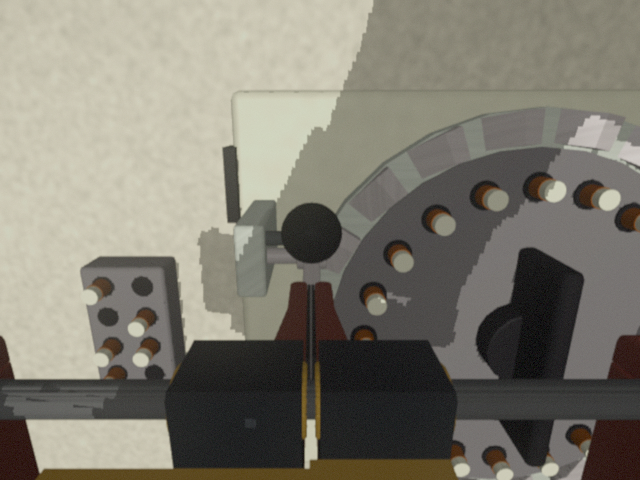

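```bash
python3 - <<'E'
from h import *
K=camera_info("wrist")["intrinsics"];T=wristT()
for z in (.123,.13): print(tost(onplane(K,T,311,233,z)))
print(tri([ray(*cam("side"),250+260/3,180+347/3),ray(K,T,311,233)]), tost(tri([ray(*cam("side"),250+260/3,180+347/3),ray(K,T,311,233)])[0]))
E
```

```text
[-0.0853 -0.1286]
[-0.0873 -0.1286]
(array([ 0.4643, -0.1253,  0.121 ]), [np.float64(0.0004959694377903147), np.float64(0.000495969437790372)]) [-0.0842 -0.1288]
```

The ball is now at stand x = -85 mm, so the pawl is fully thrown back. Next is the blade push.

```bash
python3 - <<'E'
from h import *
q=qdown(A0+np.pi/2)
P=lambda x,y,z:[*st(x,y),z]
movel(P(-.047,-.128,.165),v=.15)
movel(P(-.05,-.035,.165),v=.2)
print(movel(P(-.05,-.035,.088),v=.15,until_force=5))
wait(.1);f0=get_ft_force()
s=movel(P(-.05,-.002,.088),v=.02,until_force=1.5)
p=tost(get_tcp_pos());print(s,p,get_ft_force()-f0,get_time())
np.save("contact.npy",p)
im=read_camera("wrist");cv2.imwrite("pics/w3.png",im[:,:,::-1])
E
```

```text
False
True [-0.0504 -0.0149] [ 0.3232 -0.2626 -0.7451] 10.4
```

View pics/w3.png

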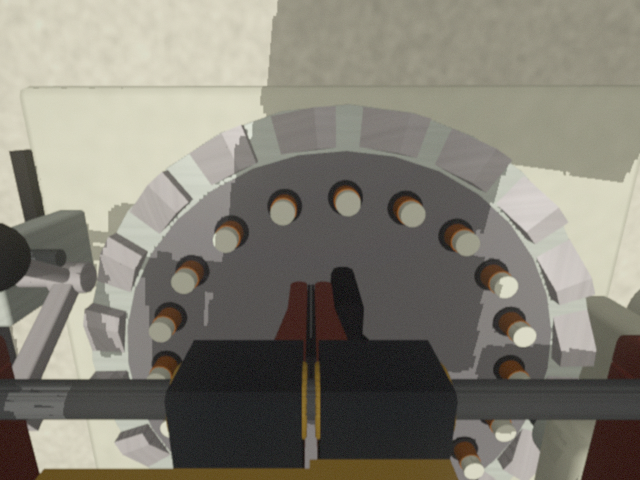

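The fingertip at (325,300) is just at the blade's left edge, around (335,285). Next I'll rotate the tool about the carousel axis.

```bash
cat >> h.py <<'E'
def rotto(phi,p,z=.088,v=.03,lim=15):
    c,s=np.cos(phi),np.sin(phi);x=c*p[0]-s*p[1];y=s*p[0]+c*p[1]
    return movel([*st(x,y),z],qdown(A0+np.pi/2+phi),v=v,until_force=lim)
E
python3 - <<'E'
from h import *
p=np.load("contact.npy")
for phi in -np.arange(1,7)*.05:
    s=rotto(phi,p); print(round(phi,3),s,tost(get_tcp_pos()),get_ft_force(),get_time())
    if s: break
# back off 8 mm along own -y, lift, look
x=np.array(tost(get_tcp_pos()));n=np.array([-np.sin(phi),np.cos(phi)])
y=x-.012*n
movel([*st(*y),.088],v=.08); movel([*st(*y),.2],v=.2)
movel([*(C0+[.01,-.04]),.33],qdown(A0+np.pi/2),v=.25)
wait(.1);T=wristT();im=read_camera("wrist");np.save("T4.npy",T);cv2.imwrite("pics/w4.png",im[:,:,::-1]);print(get_time())
E
```

```text
-0.05 False [-0.0512 -0.0122] [ 0.4541 -0.4399  0.6145] 10.7
-0.1 False [-0.0516 -0.0097] [ 0.0957  0.1338 -0.0348] 10.95
-0.15 False [-0.052  -0.0071] [ 0.7257 -1.058   0.2529] 11.2
-0.2 False [-0.0523 -0.0045] [-0.6992 -0.9362  0.7345] 11.45
-0.25 False [-0.0525 -0.0019] [-1.622  -0.1753  1.026 ] 11.7
-0.3 False [-0.0525  0.0007] [ 0.4891 -0.5531 -0.2715] 11.95
13.8417
```

View pics/w4.png

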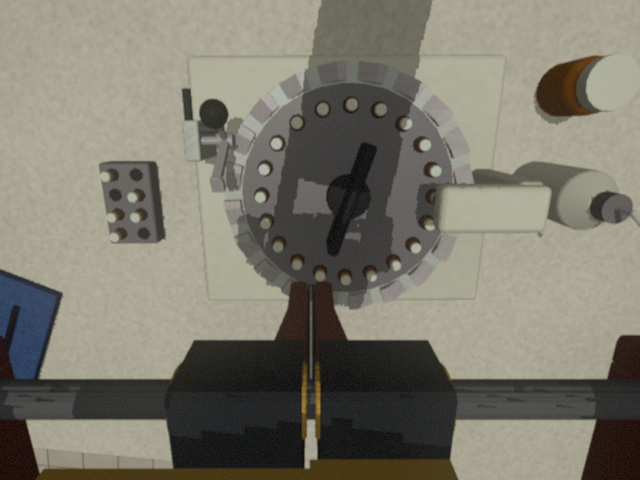

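The pawl is thrown back, with the ball at (213,113), and the blade has turned clockwise (mid-line from (368,146) to (334,252)). Now I'll measure the angle.

```bash
cat > meas.py <<'E'
from h import *
def meas(f,Tf):
    K=camera_info("wrist")["intrinsics"];T=np.load(Tf);im=cv2.imread(f);g=cv2.GaussianBlur(cv2.cvtColor(im,cv2.COLOR_BGR2GRAY),(3,3),0).astype(float)
    b=(g<42);out=[]
    R_,L_=[],[]
    for v in list(range(146,171))+list(range(216,248)):
        xs=np.where(b[v,315:385])[0]+315
        if len(xs)<6: continue
        # keep run
        u=xs.max(); a=(g[v,u+1]-42)/max(g[v,u+1]-g[v,u],1); R_.append((u+1-a,v))
    w=np.array([tost(onplane(K,T,u+.5,v+.5,.108)) for u,v in R_])
    ok=np.ones(len(w),bool)
    for _ in range(5):
        k=np.polyfit(w[ok,0],w[ok,1],1);r=w[:,1]-np.polyval(k,w[:,0]);ok=abs(r)<.0012
    print(f,"blade ang",np.arctan(k[0]),"offset",k[1]*np.cos(np.arctan(k[0])),ok.sum(),len(w))
    gg=cv2.cvtColor(im,cv2.COLOR_BGR2GRAY);hsv=cv2.cvtColor(im,cv2.COLOR_BGR2HSV)
    m=((gg>110)&(hsv[:,:,1]<70)).astype(np.uint8)
    n,lab,s,ce=cv2.connectedComponentsWithStats(m);res=[]
    for i in range(1,n):
        p=tost(onplane(K,T,*(ce[i]+.5),.08))
        if 15<s[i,4]<250 and abs(np.hypot(*p)-.095)<.004: 
            a=np.degrees(np.arctan2(p[1],p[0]));res.append((a+9)%18-9)
    print("caps mod 18deg",np.round(np.sort(res),1),"median rad",np.radians(np.median(res)))
if __name__=="__main__":
    import sys
    for i in sys.argv[1:]: meas(f"pics/w{i}.png",f"T{i}.npy")
E
python3 meas.py 1 4
```

```text
pics/w1.png blade ang 0.0012716983409857318 offset 0.005633467678535061 57 57
caps mod 18deg [-0.6 -0.5 -0.3  0.   0.   0.1  0.1  0.1  0.2  0.2  0.2  0.2  0.3  0.3
  0.3  0.5  0.5  0.8  0.9] median rad 0.0032951430882103235
pics/w4.png blade ang -0.3252856227197091 offset 0.005293348744343159 52 57
caps mod 18deg [-1.3 -1.3 -1.  -0.9 -0.9 -0.8 -0.7 -0.7 -0.7 -0.7 -0.6 -0.6 -0.6 -0.5
 -0.4 -0.4 -0.3 -0.   0.1] median rad -0.011500280863819339
```

It turned -0.327 to -0.329, about 0.013 past the notch because it coasted a little. That's inside the play but off-centre, so I'll trim it with a very slow counter-clockwise nudge at the blade's far end.

```bash
cat > trim.py <<'E'
from h import *
phi=-.3265
c,s=np.cos(phi),np.sin(phi)
rot=lambda x,y:st(c*x-s*y,s*x+c*y)
inv=lambda p:np.array([[c,s],[-s,c]])@tost(p)
q=qdown(A0+np.pi/2+phi)
def favg(n=8):
    F=[]
    for _ in range(n): F.append(get_ft_force()); wait(.01)
    return np.mean(F,0)
nb=np.array([*(rot(0,1)-rot(0,0))])
movel([*rot(.05,-.024),.16],q,v=.25)
print(movel([*rot(.05,-.024),.088],v=.15,until_force=6))
movel([*rot(.05,-.0175),.088],v=.03)
wait(.1);f0=favg(15)
y=-.0175;hit=None
while y<-.0125:
    y+=.0003; movel([*rot(.05,y),.088],v=.01); f=(favg(6)-f0)[:2]@nb
    print(round(y*1e3,2),round(inv(get_tcp_pos())[1]*1e3,2),round(f,2))
    if f<-1.1: hit=y;break
print("hit",hit,get_time())
if hit is not None:
    y=hit+.00045; movel([*rot(.05,y),.088],v=.01); wait(.1); print(inv(get_tcp_pos())*1e3,(favg()-f0)[:2]@nb)
movel([*rot(.05,y-.01),.088],v=.06);movel([*rot(.05,y-.01),.18],v=.2)
movel([*(C0+[.01,-.04]),.33],qdown(A0+np.pi/2),v=.25)
wait(.1);T=wristT();im=read_camera("wrist");np.save("T5.npy",T);cv2.imwrite("pics/w5.png",im[:,:,::-1]);print(get_time())
E
python3 trim.py; python3 meas.py 5
```

```text
False
-17.2 -17.24 -0.27
-16.9 -16.87 -0.56
-16.6 -16.6 0.18
-16.3 -16.29 0.04
-16.0 -15.99 -0.14
-15.7 -15.69 -0.14
-15.4 -15.38 -0.16
-15.1 -15.09 -0.09
-14.8 -14.97 -2.05
hit -0.014799999999999992 18.6083
[ 50.0525 -14.5146] -3.0372028771746655
20.8667
pics/w5.png blade ang -0.3146838606058889 offset 0.005241572787894616 54 57
caps mod 18deg [-0.8 -0.6 -0.3 -0.2 -0.2 -0.1 -0.1 -0.1 -0.  -0.  -0.   0.   0.   0.1
  0.1  0.3  0.3  0.4  0.5] median rad -0.0007060200057640624
```

The blade now reads -0.3147, within about 0.002 of one notch. Now I'll tip the pawl in.

```bash
python3 - <<'E'
from h import *
P=lambda x,y,z:[*st(x,y),z]
q=qdown(A0+np.pi/2)
movel(P(-.122,-.128,.19),q,v=.3)
print(movel(P(-.122,-.128,.119),v=.15,until_force=6))
wait(.05);f0=get_ft_force()
for x in (-.105,-.095,-.085,-.077,-.070):
    s=movel(P(x,-.128,.119),v=.04,until_force=8);print(x,s,tost(get_tcp_pos()),get_ft_force()-f0)
    if s: break
wait(.3)
movel(P(-.085,-.128,.119),v=.1);movel(P(-.085,-.128,.2),v=.2)
movel([*(C0+[.01,-.04]),.33],q,v=.25)
wait(.1);T=wristT();im=read_camera("wrist");np.save("T6.npy",T);cv2.imwrite("pics/w6.png",im[:,:,::-1])
cv2.imwrite("pics/w6z.png",cv2.resize(im[70:270,170:370,::-1],None,fx=3,fy=3,interpolation=cv2.INTER_CUBIC));print(get_time())
E
python3 meas.py 6
```

```text
False
-0.105 False [-0.1049 -0.1279] [-0.3591 -0.024   0.4349]
-0.095 False [-0.0947 -0.128 ] [-0.9276  0.1269 -0.5788]
-0.085 False [-0.0848 -0.128 ] [-0.5842  0.1174 -0.3149]
-0.077 False [-0.0767 -0.128 ] [-0.2464  0.0725 -0.7366]
-0.07 False [-0.0697 -0.128 ] [-1.1606 -0.0461  0.1948]
26.6167
pics/w6.png blade ang -0.31349663672439826 offset 0.005316937200968935 55 57
caps mod 18deg [-0.8 -0.6 -0.2 -0.2 -0.2 -0.1 -0.1 -0.1 -0.   0.   0.   0.   0.1  0.1
  0.2  0.2  0.3  0.3  0.5] median rad 0.00029906892047007916
```

View pics/w6z.png

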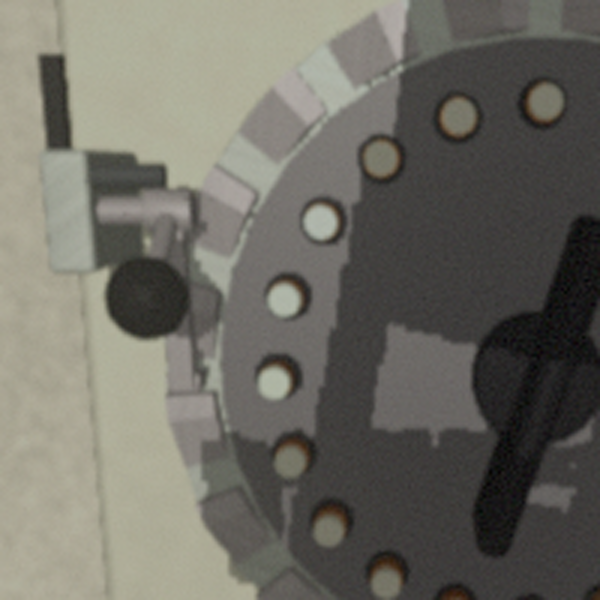

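```bash
python3 - <<'E'
from h import *
K=camera_info("wrist")["intrinsics"]
T=np.load("T6.npy")
def ball(n):
    g=cv2.cvtColor(cv2.imread(f"pics/w{n}.png"),cv2.COLOR_BGR2GRAY);b=(g<70).astype(np.uint8);b[:,:200]=0;b[:,235:]=0;b[:150]=0;b[186:]=0
    b=cv2.morphologyEx(b,cv2.MORPH_OPEN,np.ones((7,7),np.uint8));m=np.argwhere(b);c=(m.min(0)+m.max(0))/2+.5
    return c, tost(onplane(K,np.load(f"T{n}.npy"),c[1],c[0],.123))
print(ball(1),ball(6))
a=cv2.imread("pics/scene0.png");im=read_camera("scene")[:,:,::-1];cv2.imwrite("pics/sc7.png",im)
im=read_camera("side")[:,:,::-1];cv2.imwrite("pics/sd7.png",im)
E
```

```text
(array([166., 219.]), array([-0.0355, -0.1273])) (array([169. , 219.5]), array([-0.0356, -0.1275]))
```

View pics/sc7.png

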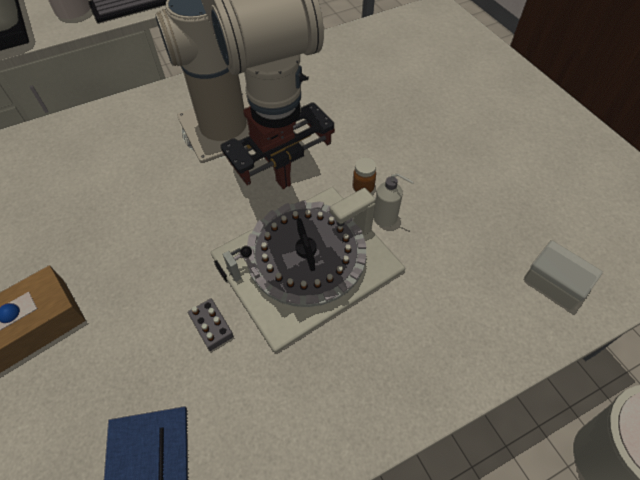

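View pics/w6.png

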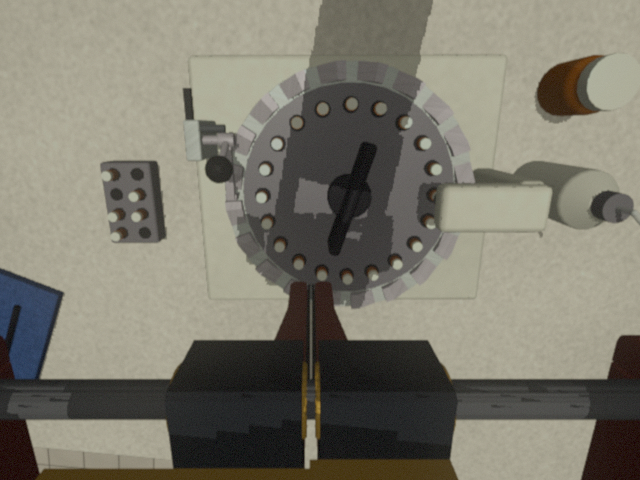

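The ball has returned to its engaged position: (-35.6, -127.5) mm, against (-35.5, -127.3) mm at the start. The bystanders are where they were (jar (365,175), bottle (389,203), rack (211,323) in the scene view), and the arm is clear, so I'll hand it in.

```bash
python3 -c "
from station import *
job_done(); print(get_time())"
```

```text
the job is handed in; nothing more can be done
the job is handed in; nothing more can be done
```

The carousel is back one notch with the pawl engaged again, and the job is handed in. It took about 27 s of the 56 s allowed.

- **Pawl out:** I pushed the ball towards the stand's -x with shut fingers. A wrist view put it at x = -85 mm, which is fully thrown back.
- **Carousel back:** I pushed the blade's near end clockwise. It coasted about 0.013 rad past the notch, so I trimmed it with a slow counter-clockwise nudge at the far end before touching the pawl. The final reading was -0.3135 rad, against a start of +0.001 rad and a target change of -0.314. The vial caps agreed to about 0.003 rad.
- **Pawl in:** I tipped the ball forward from its -x side. It came back to (-35.6, -127.5) mm, within 0.2 mm of its starting position. I read that as the nose being fully home, since I did not measure the nose height itself.

No check failed. Measured contact forces stayed at about 3 N. The jar, wash bottle and vial rack look unmoved by eye, and the arm was clear of everything at hand-in.

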